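# Light the cat's half of the display riser

### The job

The wooden display riser on the shop table, its front turned to your left, has two lights, one for each half, each with its own switch bar hidden under the front lip of the top board. Switch on the light for the half on which the pale cat figure stands: push the bar in front of the cat fully up from below. Leave the other bar off and the cat and the dog standing where they are.

Things in the scene. Friction and masses are not known exactly. Their poses are not given: they have to be found in the camera images.
- riser: Wooden display riser, fixed, its front lip facing the robot's left (+y), within 11 degrees. Origin: centre of its underside, x to its back (the robot's right), y to its half farther from the robot. Top board 140 (x) x 200 x 18 mm, top at 190 mm; its front lip reaches 72 mm ahead of the pedestal. Under the lip only the two bars and a foot 10 mm high. Things before it are under 70 mm; a 250 mm glass dome is at the left.
- far_bar_face (a point): Middle of the underside of the far switch bar (y = +50 mm on the riser), moving with it; x is level, pointing in under the lip to the pedestal, z up. A level round metal bar, 14 mm thick, 52 mm long along y, on two thin stems. Off, its underside is 144 mm above the table, 28 mm below the board; its centre line is 16 mm behind the board's front edge.
- far_bar (a joint): The far switch bar: 0 = off, hanging down (starts at 0 to 0.001 m); it slides straight up to its stop at 0.008 m = on. Friction about 3 N, no spring: it stays where left. The lip keeps a vertical finger off it: lean the fingers about 45 degrees, reaching in and down, tips beneath the bar, then go up.
- near_bar_face (a point): Middle of the underside of the near switch bar (y = -50 mm on the riser), moving with it; x is level, pointing in under the lip to the pedestal, z up. A level round metal bar, 14 mm thick, 52 mm long along y, on two thin stems. Off, its underside is 144 mm above the table, 28 mm below the board; its centre line is 16 mm behind the board's front edge.
- near_bar (a joint): The near switch bar: 0 = off, hanging down (starts at 0 to 0.001 m); it slides straight up to its stop at 0.008 m = on. Friction about 3 N, no spring: it stays where left. The lip keeps a vertical finger off it: lean the fingers about 45 degrees, reaching in and down, tips beneath the bar, then go up.
- cat: Pale unglazed cat figure with one raised paw, 41 x 55 x 79 mm, standing on the near or the far half of the riser's board, 75 to 90 mm behind its front edge. Origin at the centre of its underside, z up.
- dog: Black dog figure, 59 x 35 x 66 mm, standing on the other half in the same way; a small bottle stands at the back between the two. Origin at the centre of its underside, z up. Beside the table: a tall black box-shaped lamp, 350 mm high, from y = 0.56 m outward and x = 0.27 m on; keep the arm clear of it and of the big table lamp at the right.
There are look-alikes about, which are no part of the job. What is shaped like the cat but red or turquoise is not meant.

How it is judged:
By the outcome, as a careful person would: the job done as asked, in the order asked, and still so for the second after the job is handed in, with the robot touching nothing.
It also fails if it takes over 34 s, if anything falls off the work surface, if the arm or the gripper's body presses on something with over 40 N, if the wrist force passes 120 N, or if a joint passes its speed limit or range.

### The arm

A 7-joint arm with a two-finger parallel gripper is mounted at the origin on a cart in front of the work surface, level with it; the furniture and walls round the work are solid. World frame = base frame: x ahead of the robot, y to its left, z up, the work surface at z = 0. Lengths are in m, angles in rad, forces in N, time in s.
With the tool pointing down it reaches from about 0.4 to 0.85 m from the base axis. Payload 4.5 kg.
Tool frame: the origin (TCP) lies on the centre line of the jaws, within the pads' length; the fingertips stand ahead of it and the grasp point (between the pads) lies 3 mm ahead of it (r.finger_overhang is the z of the fingertips in the tool frame, in m); z points along the fingers, y is the direction in which the jaws open and shut (so a half turn about z gives the same grasp; the last joint's range is limited). The gripper opens to 88 mm and grips with 3 to 60 N. Pads are 18 mm wide; open, the fingers measure 123 mm over their backs; the gripper's body (75 mm by 187 mm) begins 45 mm behind the grasp point.
Start: joints at [1.258, 0.689, -0.195, 1.565, 0.157, 0.902, -0.215], TCP at [0.212, -0.588, 0.24] pointing down, gripper open.
Joint ranges: [-3.01, 3.01], [-0.46, 2.08], [-1.47, 1.51], [0.13, 2.56], [-1, 4.14], [0.04, 2.09], [-2.66, 2.66]. Speed limits (rad/s): [2.57, 2.57, 3.14, 3.14, 3.14, 3.14, 3.14].

### API

Orientations are given as a unit quaternion [x, y, z, w].
In Python, from plant import get_state, snapshot, camera_model, workorder, boxes_of, mark_of, r gives the robot as it stands.
- The arm moves only by the tool jog_arm, never from a script. Its argument "rows" is a list of rows, each a list of 2 entries, a list of its own where there are three numbers: the shift along the tool's x, y, z normalised to -1 to 1, where 1 is 75 cm, then the turn about the tool's z normalised to -1 to 1, where 1 is 2 rad. A call has 1 to 20 rows; each row is the pose to reach, as a shift and turn from the pose commanded when the call began, along the tool's axes at that moment; what a row does not reach only later rows make up. A row lasts 1/12 s, in which the tool goes at most 41.7 mm and 7.16 degrees, less where a joint would pass 70% of its speed; a pose out of reach is approached as far as the arm can. A call with a number of a shift or a turn outside -1 to 1 is refused whole. A call with a gripper value outside its range is refused whole. "gripper" is the finger opening in mm, from 0 to 88.1, set as the call begins (left out, the last holds). The fingers move at their own pace and stop on an object; "newtons" is the grip in N (left out, the last holds). Time passes only in rows, so rows that repeat a pose let the fingers close. It gives the time, the measured TCP pose, the force and the opening at its end, in the units of the state.
- get_state(): the state, without advancing time (a new reading comes with each control period).
- snapshot(name): name is "scene" or "top" or "wrist"; returns the picture (400x640x3 uint8, red, green, blue); there is no depth.
- camera_model(name): a dict with "mtx" (3x3 intrinsics, pixels), "extrinsics" (4x4, takes a point from camera to world coordinates); the wrist camera has in their place "T_tool_cam" (4x4, takes a point from camera to tool coordinates, whose origin is the TCP and whose axes are the flange's). Camera axes: x right, y up, looking along -z (the intrinsics and any distortion apply to the point x, -y, -z); pixel columns grow to the right and rows downward; lengths in m; the calibration is good to about 2 mm. A picture is of the moment at which its call begins: read the wrist's pose just before it. camera_model takes no time and is no camera call.
- workorder.finish_job(): hands the job in, once; it reports no verdict.
Trained networks look in the newest picture that a camera, given by its name, has taken for a name from the list of things; names that differ only in an ending like _2 or _b are one class to them, and where a whole thing is asked for, a point or a joint stands for the part that bears it (a point fixed in the world has none). Each returns a list of dicts, best first, with "p" (0 to 1); they miss things now and then, are a little off and sometimes report something else, mostly with a low value. They report only what shows in the picture. A call takes as long as a camera call. They do not tell look-alikes from the thing itself.
- boxes_of(thing, camera): "rect" ([left, top, right, bottom] in pixels, round what is visible of it).
- mark_of(thing, camera): "pixel" ([row, column] in pixels: a listed point, or the origin of a listed thing).
The state is a dict: "clock": time; "q": joint angles; "qd": joint speeds; "joint_torque": joint torques, N m; "tool_pos": TCP position; "eef_rot": TCP orientation; "contact_force": force on the tool from outside, world axes, zero at the start; "moment": the same for the moment, N m; "opening": opening from 0.0 (shut) to 1.0 (fully open).
Only numpy, scipy, OpenCV 4.12 (cv2) and the standard library are available. Lean on these libraries where they do the work, as an engineer would, in place of code of your own. Each camera call takes 0.05 s, during which the arm holds its last target.

## Working session

There is one attempt and no reset: what is moved stays moved. The work goes in short steps, Python scripts to look and compute and a tool call to move; the robot and the scene stay as the last step left them, time stands still between calls to the robot, and variables do not carry over. Pictures are saved under pics/ and viewed, and the job is handed in when it is done.

Besides the shell and the picture viewer there is one more tool, called after "Request:" by a JSON object that holds its "name" and its "arguments", one argument or row to a line. jog_arm: Moves the arm, as the interface text tells. Scaled input: -1 to 1 covers 75 cm each way for a shift and 2 rad each way for a turn. Its arguments: {"type":"object","properties":{"rows":{"type":"array"},"gripper":{"type":"number"},"newtons":{"type":"number"}},"required":["rows"]}

```bash
ls; mkdir -p pics; python3 - <<'E'
from plant import get_state, snapshot, camera_model, workorder, boxes_of, mark_of, r
import cv2
s=get_state(); print(s)
print([a for a in dir(r) if a[0]!='_'], r.finger_overhang)
for n in ("scene","top","wrist"):
    cv2.imwrite(f"pics/{n}0.png",snapshot(n)[:,:,::-1])
    print(n,camera_model(n))
    for t in ("cat","dog","riser","far_bar_face","near_bar_face"):
        print(t,[(m["p"],m["pixel"]) for m in mark_of(t,n)][:3])
print(get_state()["clock"])
E
```

```text
pics
{'clock': 0.0, 'q': array([ 1.25783981,  0.68995481, -0.19448584,  1.56631621,  0.1572768 ,
        0.90252856, -0.21506002]), 'qd': array([-0.00133756, -0.00084683, -0.00200536,  0.0005813 , -0.0013101 ,
       -0.00030182,  0.00030834]), 'joint_torque': array([ 1.25643392e-04, -5.27561080e+01, -1.26624338e+00, -1.53425914e+01,
       -5.25786274e-02,  6.72897921e-03,  1.81419678e-04]), 'tool_pos': array([ 0.21213605, -0.58723295,  0.23903495]), 'eef_rot': array([ 9.84999874e-01,  1.72552658e-01, -2.24551935e-04, -8.81737250e-04]), 'contact_force': array([ 0.0900667 , -0.16151498,  0.72410528]), 'moment': array([ 0.01880418, -0.01147217, -0.01766189]), 'opening': 1.002014382871011}
['Unreachable', 'finger_overhang'] 0.022
scene {'mtx': array([[437.2725683 ,   0.        , 313.86735633],
       [  0.        , 437.2725683 , 194.1164077 ],
       [  0.        ,   0.        ,   1.        ]]), 'extrinsics': array([[-0.24579139, -0.49263735,  0.83480239,  1.23421946],
       [ 0.96907425, -0.14438613,  0.20011934,  0.26863407],
       [ 0.02194763,  0.85817311,  0.51289104,  0.5693328
[... 718 characters left out ...]
78, [199.6, 371.5]), (0.67, [248.3, 289.0])]
dog [(0.85, [150.1, 368.9])]
riser []
far_bar_face []
near_bar_face []
wrist {'mtx': array([[291.24907419,   0.        , 318.80947078],
       [  0.        , 291.24907419, 198.31737863],
       [  0.        ,   0.        ,   1.        ]]), 'T_tool_cam': array([[-1.10939920e-04,  9.59443364e-01,  2.81901433e-01,
         7.29177039e-02],
       [ 9.99999614e-01,  3.52293686e-04, -8.05479985e-04,
        -2.10470930e-04],
       [-8.72124522e-04,  2.81901235e-01, -9.59443033e-01,
        -1.43618278e-01],
       [ 0.00000000e+00,  0.00000000e+00,  0.00000000e+00,
         1.00000000e+00]])}
cat []
dog []
riser []
far_bar_face []
near_bar_face []
0.9
```

View pics/scene0.png

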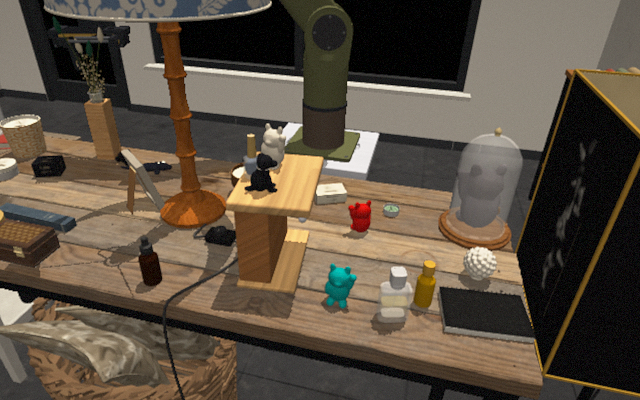

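View pics/top0.png

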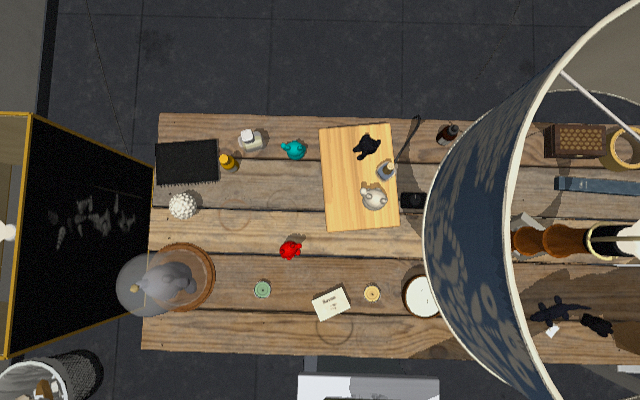

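View pics/wrist0.png

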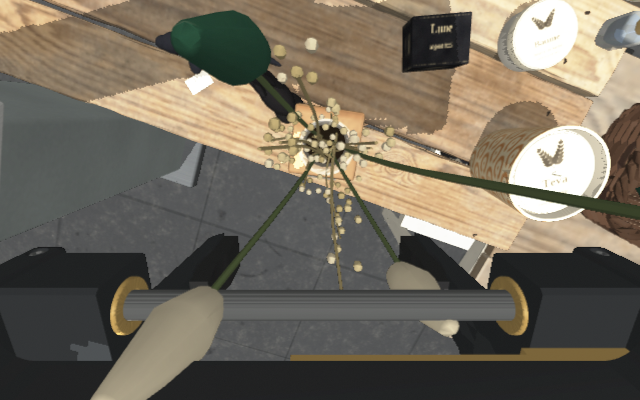

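```bash
cat > h.py <<'E'
import numpy as np, cv2
from plant import get_state, snapshot, camera_model, workorder, boxes_of, mark_of, r
from scipy.spatial.transform import Rotation as R
def cam(n):
    c=camera_model(n)
    if n=="wrist":
        s=get_state(); T=np.eye(4);T[:3,:3]=R.from_quat(s["eef_rot"]).as_matrix();T[:3,3]=s["tool_pos"]
        return c["mtx"],T@c["T_tool_cam"]
    return c["mtx"],c["extrinsics"]
def ray(n,row,col,c=None):
    K,E=c or cam(n); d=E[:3,:3]@np.array([(col-K[0,2])/K[0,0],-(row-K[1,2])/K[1,1],-1]); return E[:3,3],d/np.linalg.norm(d)
def onz(n,row,col,z,c=None):
    o,d=ray(n,row,col,c); return o+d*(z-o[2])/d[2]
def proj(n,p,c=None):
    K,E=c or cam(n); q=E[:3,:3].T@(np.asarray(p,float)-E[:3,3]); u=K@np.array([q[0],-q[1],-q[2]]); return u[1]/u[2],u[0]/u[2]
def tri(a,b):
    (o,d),(p,e)=a,b; t=np.linalg.lstsq(np.c_[d,-e],p-o,rcond=None)[0]; x,y=o+d*t[0],p+e*t[1]; return (x+y)/2,np.linalg.norm(x-y)
E
python3 - <<'E'
from h import *
np.set_printoptions(precision=3,suppress=True)
print("lampbase",onz("scene",212,195,0.01))
b=onz("scene",205,195,0.02)
for z in (.3,.4,.5,.55,.6,.65,.7): print(z,proj("scene",[b[0],b[1],z]),proj("top",[b[0],b[1],z]))
# board corners top
for rc in ((129,320),(123,392),(222,400),(232,327)): print("board",rc,onz("top",*rc,.19))
for rc in ((205,231),(213,305),(158,323)): print("sc board",rc,onz("scene",*rc,.19))
for n,rc in dict(box=(302,331),red=(250,290),teal=(150,294),yb=(162,228),wb=(140,250),ball=(206,183),dome=(275,178)).items(): print(n,onz("top",*rc,.02))
for f in ((288,346),(303,312),(321,323),(306,352)): print("boxc",onz("top",*f,.025))
E
python3 - <<'E'
import cv2
a=cv2.imread("pics/scene0.png")
cv2.imwrite("pics/s_crop.png",cv2.resize(a[110:310,210:410],None,fx=3,fy=3,interpolation=cv2.INTER_CUBIC))
E
```

```text
lampbase [ 0.479 -0.193  0.01 ]
0.3 (np.float64(86.46948151351721), np.float64(178.5292936980398)) (np.float64(236.6472618597395), np.float64(517.1322434636958))
0.4 (np.float64(34.09974242874624), np.float64(171.2521248929956)) (np.float64(235.94424512897345), np.float64(551.1958563516181))
0.5 (np.float64(-25.240393875342214), np.float64(163.0063670117088)) (np.float64(234.9392754561563), np.float64(599.8901425624811))
0.55 (np.float64(-57.974216390800684), np.float64(158.45775637811832)) (np.float64(234.2554521118106), np.float64(633.0237689274401))
0.6 (np.float64(-93.04178024065438), np.float64(153.5848548480196)) (np.float64(233.38461118403222), np.float64(675.2190495695946))
0.65 (np.float64(-130.70188529139267), np.float64(148.35170023507985)) (np.float64(232.23787909764692), np.float64(730.7822192173845))
0.7 (np.float64(-171.25306629982686), np.float64(142.71680889134788)) (np.float64(230.65947113204805), np.float64(807.2615909967561))
board (129, 320) [0.662 0.123 0.19 ]
board (123, 392) [ 0.678 -0.014  0.19 ]
board (222, 400) [ 0.489 -0.032  0.19 ]
board (232, 327) [0.466 0.104 0.19 ]
sc board (205, 231) [0.688 0.001 0.19 ]
sc board (213, 305) [0.677 0.121 0.19 ]
sc board (158, 323) [0.478 0.104 0.19 ]
box [0.314 0.09  0.02 ]
red [0.427 0.186 0.02 ]
teal [0.657 0.185 0.02 ]
yb [0.625 0.337 0.02 ]
wb [0.678 0.289 0.02 ]
ball [0.52  0.435 0.02 ]
dome [0.363 0.437 0.02 ]
boxc [0.346 0.057 0.025]
boxc [0.311 0.132 0.025]
boxc [0.273 0.106 0.025]
boxc [0.307 0.043 0.025]
```

View pics/s_crop.png

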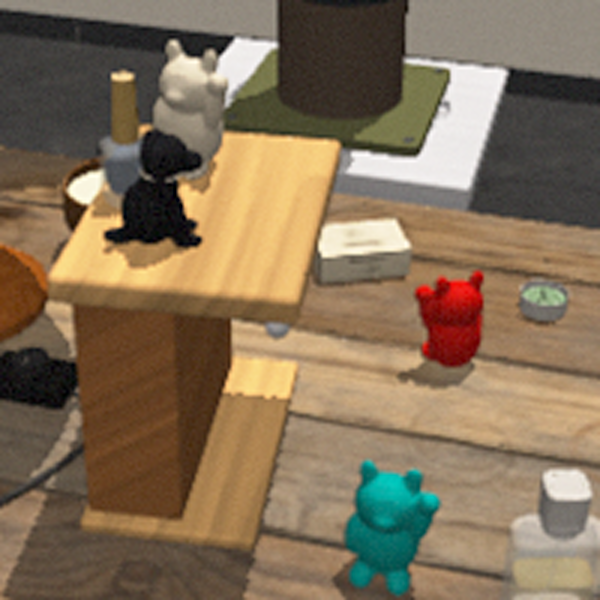

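```bash
python3 - <<'E'
from h import *
np.set_printoptions(precision=3,suppress=True)
from scipy.optimize import least_squares
c=(0.48,-0.193)
ct=cam("top");cs=cam("scene")
a=np.linspace(0,2*np.pi,361)
for z in (.38,.42,.46):
  for rad in (.16,.18,.2,.22,.24):
    P=[(c[0]+rad*np.cos(t),c[1]+rad*np.sin(t),z) for t in a]
    t=np.array([proj("top",p,ct) for p in P]); s=np.array([proj("scene",p,cs) for p in P])
    i=t[:,1].argmin(); print(z,rad,"top left (r,c)",t[i],"scene maxrow",s[s[:,0].argmax()],"cols",s[:,1].min(),s[:,1].max())
s=get_state();print(R.from_quat(s["eef_rot"]).as_matrix())
E
python3 - <<'E'
import cv2
a=cv2.imread("pics/top0.png")
cv2.imwrite("pics/t_crop.png",cv2.resize(a[110:340,260:440],None,fx=2.6,fy=2.6,interpolation=cv2.INTER_CUBIC))
E
```

```text
0.38 0.16 top left (r,c) [222.453 425.166] scene maxrow [ 70.008 151.853] cols 77.15778470075699 257.8241429138196
0.38 0.18 top left (r,c) [224.259 410.983] scene maxrow [ 73.561 148.783] cols 64.25665538173072 268.35689038731454
0.38 0.2 top left (r,c) [224.085 396.8  ] scene maxrow [ 77.301 145.552] cols 51.03870903843044 278.88477347223807
0.38 0.22 top left (r,c) [223.912 382.623] scene maxrow [ 81.244 139.414] cols 37.472660596276015 289.4209032124489
0.38 0.24 top left (r,c) [223.739 368.452] scene maxrow [ 85.408 135.485] cols 23.52182181625227 299.978628526256
0.42 0.16 top left (r,c) [221.127 432.513] scene maxrow [ 43.488 149.31 ] cols 71.10680401730166 256.88622346057446
0.42 0.18 top left (r,c) [220.677 417.294] scene maxrow [ 46.45  146.321] cols 57.75375222111994 267.6810211641964
0.42 0.2 top left (r,c) [222.879 402.078] scene maxrow [ 49.573 143.169] cols 44.05547464098449 278.4737459320024
0.42 0.22 top left (r,c) [222.693 386.866] scene maxrow [ 52.871 139.841] cols 29.97980588278477 289.27568955894725
0.42 0.24 top left (r,c) [222.508 371.66 ] scene maxrow [ 56.358 136.322] cols 15.491587669154136 300.10114099085587
0.46 0.16 top left (r,c) [219.593 441.016] scene maxrow [ 15.293 148.587] cols 64.69385740344251 255.89996063822244
0.46 0.18 top left (r,c) [219.108 424.598] scene maxrow [ 17.582 145.988] cols 50.861787140212655 266.97017876416857
0.46 0.2 top left (r,c) [221.483 408.187] scene maxrow [ 19.999 143.245] cols 36.64973923112719 278.0414137419654
0.46 0.22 top left (r,c) [221.283 391.776] scene maxrow [ 22.555 140.344] cols 22.020207913362462 289.122930650352
0.46 0.24 top left (r,c) [221.083 375.373] scene maxrow [ 25.262 137.272] cols 6.938182673024172 300.23003968026825
[[ 0.94  0.34  0.  ]
 [ 0.34 -0.94 -0.  ]
 [ 0.    0.   -1.  ]]
```

View pics/t_crop.png

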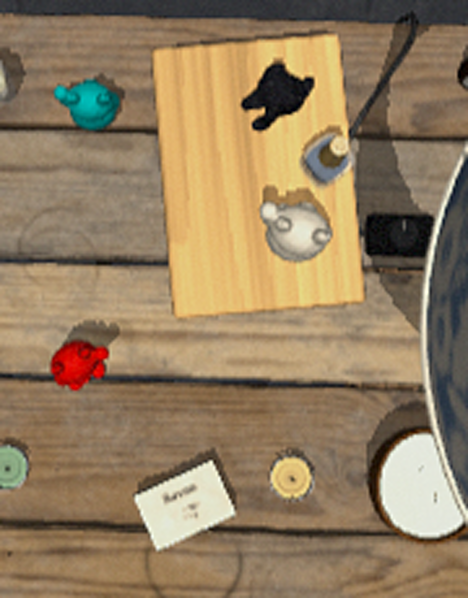

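```bash
cat >> h.py <<'E'
def rows(way, step=0.036, pose=None):
    """way: list of (x,y,z,dyaw_ccw_deg total) world; prints rows relative to current pose"""
    s=get_state(); p0=s["tool_pos"]; M=R.from_quat(s["eef_rot"]).as_matrix()
    if pose: p0,M=pose
    pts=[np.array([*p0,0.])]; 
    for w in way:
        w=np.array(w,float); d=w-pts[-1]; n=max(1,int(np.ceil(max(np.linalg.norm(d[:3])/step,abs(d[3])/6.8))))
        pts+= [pts[-1]+d*(i+1)/n if i==0 else None for i in range(n)][:0]
        a=pts[-1]; pts+=[a+d*(i+1)/n for i in range(n)]
    out=[]
    for q in pts[1:]:
        t=M.T@(q[:3]-p0)/.75; out.append([[round(float(v),3) for v in t], round(float(-np.radians(q[3])/2),3)])
    print(len(out)); print(out)
E
python3 - <<'E'
from h import *
rows([(.205,-.56,.30,0),(.19,-.50,.30,8),(.11,-.26,.25,45),(.20,-.16,.25,60)],.034)
E
```

```text
16
[[[0.002, -0.019, -0.04], -0.0], [[0.003, -0.038, -0.08], -0.0], [[0.007, -0.079, -0.08], -0.035], [[0.012, -0.12, -0.08], -0.07], [[0.013, -0.162, -0.072], -0.11], [[0.014, -0.205, -0.064], -0.151], [[0.015, -0.247, -0.055], -0.191], [[0.016, -0.289, -0.047], -0.231], [[0.017, -0.331, -0.039], -0.272], [[0.018, -0.373, -0.03], -0.312], [[0.019, -0.415, -0.022], -0.352], [[0.02, -0.457, -0.014], -0.393], [[0.06, -0.479, -0.014], -0.425], [[0.099, -0.5, -0.014], -0.458], [[0.139, -0.521, -0.014], -0.491], [[0.178, -0.542, -0.014], -0.524]]
```

Request:
{"name": "jog_arm", "arguments": {
  "rows": [
    [[0,-0.02,-0.04],0],
    [[0,-0.04,-0.08],0],
    [[0.01,-0.08,-0.08],-0.035],
    [[0.01,-0.12,-0.08],-0.07],
    [[0.01,-0.16,-0.07],-0.11],
    [[0.01,-0.205,-0.065],-0.15],
    [[0.015,-0.25,-0.055],-0.19],
    [[0.015,-0.29,-0.045],-0.23],
    [[0.015,-0.33,-0.04],-0.27],
    [[0.02,-0.37,-0.03],-0.31],
    [[0.02,-0.41,-0.02],-0.35]
  ]
}}

```text
clock: 1.82
tool_pos: [0.1221, -0.2925, 0.255]
eef_rot: [0.865, 0.502, 0.0, 0.001]
contact_force: [-0.1, 0.3, -0.3]
opening: 0.998
```

```bash
python3 - <<'E'
from h import *
print(get_state()["q"].round(2))
rows([(.12,-.24,.25,8),(.205,-.14,.25,24),(.25,-.0,.25,40),(.27,.07,.25,56)],.036)
E
```

```text
[ 1.36  0.3  -0.44  2.38  0.26  0.5   0.19]
14
[[[0.03, -0.019, 0.003], -0.035], [[0.059, -0.037, 0.007], -0.07], [[0.102, -0.029, 0.006], -0.105], [[0.145, -0.021, 0.006], -0.14], [[0.188, -0.013, 0.006], -0.175], [[0.231, -0.005, 0.006], -0.209], [[0.27, -0.013, 0.006], -0.237], [[0.308, -0.021, 0.006], -0.265], [[0.346, -0.029, 0.006], -0.293], [[0.385, -0.038, 0.006], -0.321], [[0.423, -0.046, 0.006], -0.349], [[0.455, -0.053, 0.006], -0.396], [[0.486, -0.061, 0.006], -0.442], [[0.517, -0.069, 0.006], -0.489]]
```

```bash
python3 - <<'E'
from h import *
rows([(.135,-.235,.17,10),(.215,-.15,.16,24),(.26,-.0,.16,40),(.27,.07,.17,56)],.038)
E
```

```text
15
[[[0.025, -0.008, 0.038], -0.029], [[0.05, -0.016, 0.075], -0.058], [[0.075, -0.023, 0.113], -0.087], [[0.113, -0.014, 0.117], -0.118], [[0.151, -0.005, 0.12], -0.148], [[0.189, 0.004, 0.123], -0.179], [[0.227, 0.013, 0.126], -0.209], [[0.267, 0.004, 0.126], -0.237], [[0.308, -0.006, 0.126], -0.265], [[0.349, -0.015, 0.126], -0.293], [[0.389, -0.025, 0.126], -0.321], [[0.43, -0.034, 0.126], -0.349], [[0.459, -0.046, 0.122], -0.396], [[0.488, -0.057, 0.117], -0.442], [[0.518, -0.069, 0.113], -0.489]]
```

Request:
{"name": "jog_arm", "arguments": {
  "rows": [
    [[0.025,-0.01,0.04],-0.03],
    [[0.05,-0.015,0.075],-0.06],
    [[0.075,-0.025,0.115],-0.09],
    [[0.115,-0.015,0.12],-0.12],
    [[0.15,-0.005,0.12],-0.15],
    [[0.19,0.005,0.125],-0.18],
    [[0.225,0.01,0.125],-0.21]
  ]
}}

```text
clock: 2.4
tool_pos: [0.2373, -0.195, 0.1565]
eef_rot: [0.742, 0.671, -0.0, -0.006]
contact_force: [0.2, 0.2, -0.0]
opening: 1.002
```

```bash
python3 - <<'E'
from h import *
print(get_state()["q"].round(2)); cv2.imwrite("pics/s1.png",snapshot("scene")[:,:,::-1])
E
```

```text
[ 0.54  0.55 -0.01  2.56 -0.    0.04  0.44]
```

View pics/s1.png

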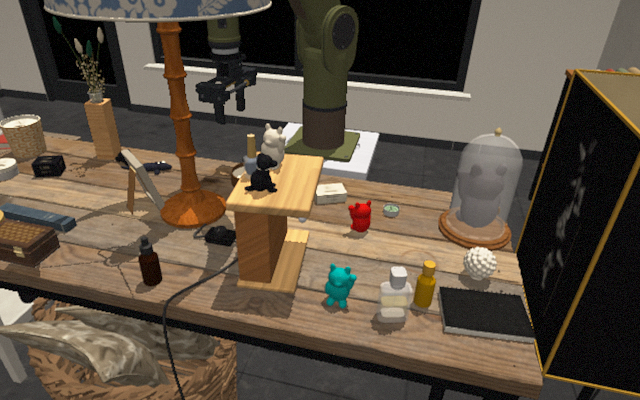

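```bash
cat > fit.py <<'E'
from h import *
from scipy.optimize import least_squares
D=[([ 1.25783981,  0.68995481, -0.19448584,  1.56631621,  0.1572768 ,0.90252856, -0.21506002],[ 0.21213605, -0.58723295,  0.23903495],[ 9.84999874e-01,  1.72552658e-01, -2.24551935e-04, -8.81737250e-04]),
([1.36,0.3,-0.44,2.38,0.26,0.5,0.19],[0.1221,-0.2925,0.255],[0.865,0.502,0,0.001])]
s=get_state(); D.append((s["q"],s["tool_pos"],s["eef_rot"]))
def fk(q,g,p):
    d1,L1,L2,L3,a1,a2=p
    Rz=lambda t:R.from_euler("z",t).as_matrix(); Ry=lambda t:R.from_euler("y",t).as_matrix()
    A=Rz(g[0]*q[0])@Ry(q[1])@Rz(g[1]*q[2]); x=np.array([0,0,d1])+A@[a1,0,L1]
    A=A@Ry(q[3])@Rz(g[2]*q[4]); x=x+A@[0,0,0] + (A@Rz(-g[2]*q[4]))@[a2,0,0]+A@[0,0,L2]
    A=A@Ry(q[5])@Rz(g[3]*q[6]); x=x+A@[0,0,L3]
    return x,A
if __name__=="__main__":
  import itertools
  for g in itertools.product((1,-1),repeat=4):
    f=lambda p:np.concatenate([fk(q,g,p)[0]-t for q,t,_ in D]+[1e-3*(p-[.35,.4,.4,.2,0,0])])
    s=least_squares(f,[.35,.4,.4,.2,0,0]); 
    zr=[(fk(q,g,s.x)[1][:,2]).round(3) for q,_,_ in D]
    print(g,s.cost**.5,s.x.round(3)); print(zr)
E
python3 fit.py | sort -k5 | head -60
```

```text
[array([-0.   , -0.002, -1.   ]), array([-0.003,  0.002, -1.   ]), array([-0.011,  0.001, -1.   ])]
[array([-0.   , -0.002, -1.   ]), array([-0.003,  0.002, -1.   ]), array([-0.011,  0.001, -1.   ])]
[array([-0.   ,  0.002, -1.   ]), array([-0.003, -0.002, -1.   ]), array([-0.011, -0.001, -1.   ])]
[array([-0.   ,  0.002, -1.   ]), array([-0.003, -0.002, -1.   ]), array([-0.011, -0.001, -1.   ])]
(-1, -1, 1, -1) 0.03013896702925351 [-0.165  0.566  0.344 -0.183 -0.007 -0.001]
(-1, -1, 1, 1) 0.03013896702925351 [-0.165  0.566  0.344 -0.183 -0.007 -0.001]
(-1, 1, -1, -1) 0.044482121708494825 [-0.527  0.665  0.318 -0.404 -0.078 -0.011]
(-1, 1, -1, 1) 0.044482121708494825 [-0.527  0.665  0.318 -0.404 -0.078 -0.011]
(-1, -1, -1, -1) 0.04497854204345218 [-2.096  0.622  0.333 -2.027 -0.049 -0.012]
(-1, -1, -1, 1) 0.04497854204345218 [-2.096  0.622  0.333 -2.027 -0.049 -0.012]
(-1, 1, 1, -1) 0.07331106908127992 [ 8.616  1.012  0.179  9.287 -0.261 -0.103]
(-1, 1, 1, 1) 0.07331106908127992 [ 8.616  1.012  0.179  9.287 -0.261 -0.103]
(1, -1, -1, -1) 0.20831083213692864 [-22.17   -0.175  -0.575 -
[... 1075 characters left out ...]

[array([-0.001, -0.002, -1.   ]), array([ 0.004,  0.001, -1.   ]), array([-0.004, -0.01 , -1.   ])]
[array([-0.001,  0.002, -1.   ]), array([ 0.004, -0.001, -1.   ]), array([-0.004,  0.01 , -1.   ])]
[array([-0.001,  0.002, -1.   ]), array([ 0.004, -0.001, -1.   ]), array([-0.004,  0.01 , -1.   ])]
[array([-0.241, -0.038, -0.97 ]), array([-0.242,  0.049, -0.969]), array([-0.011, -0.001, -1.   ])]
[array([-0.241, -0.038, -0.97 ]), array([-0.242,  0.049, -0.969]), array([-0.011, -0.001, -1.   ])]
[array([-0.241,  0.038, -0.97 ]), array([-0.242, -0.049, -0.969]), array([-0.011,  0.001, -1.   ])]
[array([-0.241,  0.038, -0.97 ]), array([-0.242, -0.049, -0.969]), array([-0.011,  0.001, -1.   ])]
```

```bash
python3 - <<'E'
from h import *
p=get_state()["tool_pos"]
for z in (.135,.2,.25,.3,.35,.4,.45,.5): print(z,proj("scene",[p[0],p[1],z]))
import cv2
a=cv2.imread("pics/s1.png"); cv2.imwrite("pics/s1c.png",cv2.resize(a[0:160,140:380],None,fx=3.3,fy=3.3,interpolation=cv2.INTER_CUBIC))
E
```

```text
0.135 (np.float64(124.31986383707066), np.float64(233.40367656940285))
0.2 (np.float64(100.24469494375332), np.float64(231.54866574194517))
0.25 (np.float64(80.7178002526496), np.float64(230.0441030433766))
0.3 (np.float64(60.24474390116037), np.float64(228.46663783964522))
0.35 (np.float64(38.755050086321624), np.float64(226.8108399143255))
0.4 (np.float64(16.171065516246827), np.float64(225.07072601978683))
0.45 (np.float64(-7.592978185862846), np.float64(223.23968763468008))
0.5 (np.float64(-32.632052994455094), np.float64(221.31040709316935))
```

View pics/s1c.png

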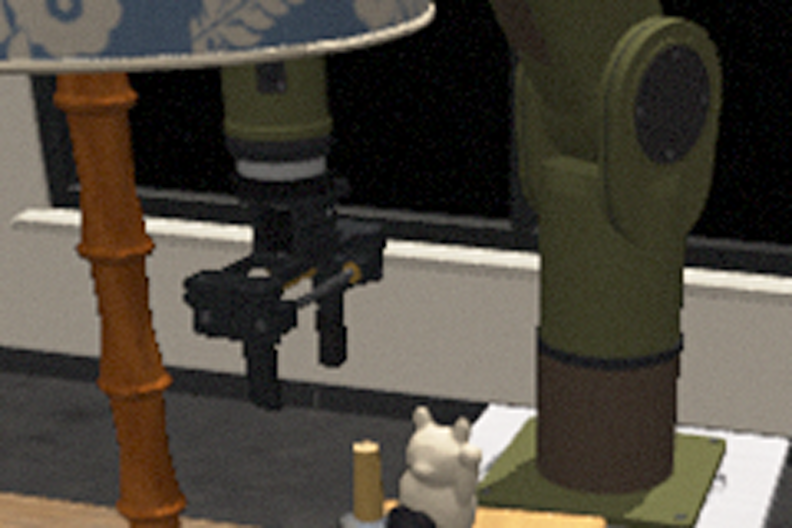

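```bash
cat > fit2.py <<'E'
from h import *
from fit import D
from scipy.optimize import least_squares
Rz=lambda t:R.from_euler("z",t).as_matrix(); Ry=lambda t:R.from_euler("y",t).as_matrix()
def fk(q,g,p):
    d1,L1,L2,L3,b1,b2,b3,a,c,yo=p
    A=Rz(-q[0]+yo)@Ry(q[1]); x=np.array([0,0,d1])+A@[0,b1,0]
    A=A@Rz(g[0]*q[2]); x=x+A@[a,b2,L1]
    A=A@Ry(q[3]); x=x+A@[-a,0,0]
    A=A@Rz(g[1]*q[4]); x=x+A@[0,b3,L2]
    A=A@Ry(q[5]); x=x+A@[c,0,0]
    A=A@Rz(g[2]*q[6]); x=x+A@[0,0,L3]
    return x,A
if __name__=="__main__":
  import itertools
  pr=np.array([.36,.42,.4,.35,0,0,0,0,0,0])
  for g in itertools.product((1,-1),repeat=3):
   for base,w in (("b",[.01,.01,.01,.01,1e-3,1e-2,1e-2,1e-2,1e-2,1]),("yaw",[.01,.01,.01,.01,1,1,1,1e-2,1e-2,1e-4])):
    f=lambda p:np.concatenate([fk(q,g,p)[0]-t for q,t,_ in D]+[np.array(w)*(p-pr)])
    s=least_squares(f,pr); 
    print(g,base,[ (fk(q,g,s.x)[0]-t).round(4).tolist() for q,t,_ in D],s.x.round(3))
    print([ R.from_matrix(fk(q,g,s.x)[1].T@R.from_quat(e).as_matrix()).as_rotvec().round(2).tolist() for q,t,e in D])
E
python3 fit2.py
```

```text
(1, 1, 1) b [[-0.0288, -0.0062, -0.009], [0.008, -0.0008, 0.0128], [0.0097, 0.0194, -0.0039]] [ 1.161  0.806  0.451  1.157 -0.34   1.172 -0.842  0.181  0.466  0.009]
[[0.0, -0.0, 1.51], [-0.0, 0.0, -0.1], [-0.01, 0.01, 0.69]]
(1, 1, 1) yaw [[-0.0071, -0.005, -0.018], [-0.0334, 0.0203, 0.0474], [0.0205, 0.0355, -0.0295]] [ 1.403  0.878  0.322  1.67  -0.005  0.007  0.005  0.07   0.282  0.019]
[[0.0, -0.0, 1.52], [-0.0, 0.0, -0.09], [-0.01, 0.01, 0.7]]
(1, 1, -1) b [[-0.0288, -0.0062, -0.009], [0.008, -0.0008, 0.0128], [0.0097, 0.0194, -0.0039]] [ 1.161  0.806  0.451  1.157 -0.34   1.172 -0.842  0.181  0.466  0.009]
[[0.0, -0.0, 1.08], [-0.0, 0.0, 0.28], [-0.01, 0.01, 1.56]]
(1, 1, -1) yaw [[-0.0071, -0.005, -0.018], [-0.0334, 0.0203, 0.0474], [0.0205, 0.0355, -0.0295]] [ 1.403  0.878  0.322  1.67  -0.005  0.007  0.005  0.07   0.282  0.019]
[[0.0, -0.0, 1.09], [-0.0, 0.0, 0.29], [-0.01, 0.01, 1.57]]
(1, -1, 1) b [[0.0043, 0.0007, -0.0003], [-0.005, 0.0007, -0.0011], [0.0004, 0.0002, 0.0015]] [-3.840e-01  4.470e-01  1.240e-01 -1.410e-01  7.740e-01  6.700e-01
 -1.483e+00 -2.930e-01 -6.210
[... 1934 characters left out ...]
 [-0.0, 0.0, 0.69]]
(-1, -1, 1) yaw [[-0.0064, -0.0029, 0.0002], [0.0046, 0.0045, 0.0019], [0.0046, 0.0065, -0.0022]] [ 0.037  0.573  0.345  0.026 -0.006 -0.008 -0.007  0.002  0.009 -0.048]
[[0.0, -0.0, 1.95], [0.0, -0.0, 1.14], [0.0, -0.0, 0.65]]
(-1, -1, -1) b [[-0.0003, -0.0001, 0.0001], [0.0001, 0.0001, -0.0001], [0.0001, 0.0001, 0.0]] [ 0.358  0.564  0.345  0.335 -0.014 -0.037  0.005  0.002  0.004  0.   ]
[[-0.0, 0.0, 1.57], [0.0, -0.0, 1.57], [-0.0, -0.0, 1.57]]
(-1, -1, -1) yaw [[-0.0064, -0.0029, 0.0002], [0.0046, 0.0045, 0.0019], [0.0046, 0.0065, -0.0022]] [ 0.037  0.573  0.345  0.026 -0.006 -0.008 -0.007  0.002  0.009 -0.048]
[[0.0, -0.0, 1.52], [0.0, -0.0, 1.52], [0.0, 0.0, 1.52]]
```

Request:
{"name": "jog_arm", "arguments": {
  "rows": [
    [[0,0,-0.055],0],
    [[0,0,-0.11],0],
    [[0,0,-0.16],0],
    [[0,0,-0.16],0]
  ]
}}

```text
clock: 2.78
tool_pos: [0.2382, -0.1979, 0.2823]
eef_rot: [0.743, 0.669, 0.002, -0.001]
contact_force: [1.0, -0.7, -0.2]
opening: 0.997
```

```bash
python3 - <<'E'
from h import *
s=get_state();print(s["q"].round(3),s["tool_pos"],s["eef_rot"])
E
```

```text
[ 5.500e-01  2.150e-01 -2.000e-03  2.356e+00 -7.000e-03  5.710e-01
  4.490e-01] [ 0.23815188 -0.19786147  0.28234617] [ 7.42948381e-01  6.69345660e-01  1.92843529e-03 -6.09430383e-04]
```

```bash
cat > ik.py <<'E'
from fit2 import *
pr=np.array([.36,.42,.4,.35,0,0,0,0,0,0]); G=(-1,-1,-1)
P=np.array([0.358,0.564,0.345,0.335,-0.014,-0.037,0.005,0.002,0.004,0.])
lo=np.array([-3.01,-.46,-1.47,.13,-1,.04,-2.66]);hi=np.array([3.01,2.08,1.51,2.56,4.14,2.09,2.66])
C=Rz(np.pi/2)
def fkt(q): x,A=fk(q,G,P); return x,A@C
def ik(x,M,q0):
    f=lambda q:np.r_[fkt(q)[0]-x, .3*R.from_matrix(fkt(q)[1].T@M).as_rotvec(), 1e-4*(q-q0)]
    s=least_squares(f,np.clip(q0,lo+1e-3,hi-1e-3),bounds=(lo,hi)); e=f(s.x); return s.x,np.linalg.norm(e[:3]),np.linalg.norm(e[3:6])/.3
def down(yaw): # tool y axis world angle yaw(rad), z down
    y=np.array([np.cos(yaw),np.sin(yaw),0]); z=np.array([0,0,-1.]); return np.c_[np.cross(y,z),y,z]
E
python3 - <<'E'
from ik import *
s=get_state(); x,A=fkt(s["q"]); print(x-s["tool_pos"], R.from_matrix(A.T@R.from_quat(s["eef_rot"]).as_matrix()).as_rotvec())
np.set_printoptions(precision=2,suppress=True)
rng=np.random.default_rng(0)
q0=np.array([-.3,.6,0,2.4,0,.2,.4])
for t in ((.314,.09),(.302,.113),(.335,.065),(.38,.1),(.52,.13)):
  for yaw in (24,-156):
    best=[]
    for k in range(12):
        q=q0 if k==0 else rng.uniform(lo,hi)
        best.append(ik(np.array([*t,.04]),down(np.radians(yaw)),q))
    print(t,yaw,"local",best[0][0],best[0][1:]); b=min(best,key=lambda v:v[1]+.1*v[2]); print("   best",b[0],b[1:])
E
```

```text
[-1.83339676e-05  1.43426994e-04  2.14749914e-03] [-2.84276832e-16 -3.30029797e-16  1.75885969e-16]
(0.314, 0.09) 24 local [ 0.26  1.31 -1.47  2.56  1.5   1.3  -1.86] (np.float64(0.0008976178639463549), np.float64(0.0033485206436190008))
   best [ 0.26  1.31 -1.47  2.56  1.5   1.3  -1.86] (np.float64(0.0008976178639463549), np.float64(0.0033485206436190008))
(0.314, 0.09) -156 local [ 0.26  1.31 -1.47  2.56  1.5   1.3   1.28] (np.float64(0.0008976303936420294), np.float64(0.0033484832974459847))
   best [ 0.26  1.31 -1.47  2.56  1.5   1.3   1.28] (np.float64(0.0008976234726442804), np.float64(0.003348503901031901))
(0.302, 0.113) 24 local [ 0.18  1.31 -1.47  2.56  1.5   1.29 -1.94] (np.float64(0.0027583167203617145), np.float64(0.010284475249029855))
   best [ 0.18  1.31 -1.47  2.56  1.5   1.29 -1.94] (np.float64(0.0027583167203617145), np.float64(0.010284475249029855))
(0.302, 0.113) -156 local [ 0.18  1.31 -1.47  2.56  1.5   1.29  1.2 ] (np.float64(0.002758329348094566), np.float64(0.010284437608846881))
   best [ 0.18  1.31 -1.47  2.56  1.5   1.29  1.2 ] (np.float64(0.002758329348
[... 914 characters left out ...]
9840637285298e-08), np.float64(5.419863992741905e-07))
   best [ 0.02  0.94 -0.69  2.37  1.64  0.54  1.47] (np.float64(6.807999548194218e-08), np.float64(3.829355055173358e-07))
(0.52, 0.13) 24 local [-0.36  0.9   0.05  1.97 -0.14  0.27  0.23] (np.float64(1.714486390891312e-08), np.float64(7.746795146555355e-08))
   best [-0.36  0.9   0.05  1.97 -0.14  0.27  0.23] (np.float64(1.714486390891312e-08), np.float64(7.746795146555355e-08))
(0.52, 0.13) -156 local [-0.06  0.93 -0.48  1.95  0.91  0.49  2.36] (np.float64(8.402641393972287e-08), np.float64(5.518930052303276e-07))
   best [-0.19  0.9  -0.24  1.96  0.59  0.35  2.66] (np.float64(3.4107481340110185e-08), np.float64(2.887411794002219e-07))
```

```bash
python3 - <<'E'
from ik import *
from h import rows
np.set_printoptions(precision=2,suppress=True)
s=get_state(); q=s["q"]; x0=s["tool_pos"]; M=R.from_quat(s["eef_rot"]).as_matrix(); y0=np.degrees(np.arctan2(M[1,1],M[0,1])); print("yaw",y0)
way=[(.235,-.10,.285,20),(.265,0.0,.28,40),(.33,.13,.25,65),(.42,.22,.22,85),(.525,.25,.20,101)]
for w in way+[(.525,.23,.05,101),(.52,.17,.05,101),(.52,.17,.08,101)]:
    q,e,o=ik(np.array(w[:3]),down(np.radians(y0+w[3])),q)
    A=Rz(-q[0])@Ry(q[1]); el=np.array([0,0,.358])+A@[0,-.05,.564]
    print(w,q,e,o,"elbow",el)
rows(way,.037)
E
```

```text
yaw -5.966800469528679
(0.235, -0.1, 0.285, 20) [ 0.35  0.14 -0.15  2.47  0.04  0.54  0.41] 1.145016009259042e-08 5.722415660539106e-08 elbow [ 0.06 -0.07  0.92]
(0.265, 0.0, 0.28, 40) [ 0.08  0.17 -0.3   2.46  0.1   0.53  0.29] 1.695478475616471e-08 9.426587587419486e-08 elbow [ 0.09 -0.06  0.91]
(0.33, 0.13, 0.25, 65) [-0.24  0.35 -0.37  2.3   0.25  0.53  0.23] 1.4828409120097232e-08 8.115949815819423e-08 elbow [ 0.2  -0.    0.89]
(0.42, 0.22, 0.22, 85) [-0.31  0.55 -0.42  2.02  0.36  0.64  0.41] 1.0079656475912171e-08 7.613447237740412e-08 elbow [0.3  0.04 0.84]
(0.525, 0.25, 0.2, 101) [-0.25  0.71 -0.48  1.73  0.43  0.81  0.72] 1.7432514066022107e-08 1.0399719509780714e-07 elbow [0.37 0.04 0.79]
(0.525, 0.23, 0.05, 101) [-0.31  0.92 -0.32  1.84  0.58  0.48  0.62] 2.4246656858105165e-08 1.0959069118331452e-07 elbow [0.44 0.09 0.7 ]
(0.52, 0.17, 0.05, 101) [-0.23  0.9  -0.3   1.92  0.62  0.42  0.66] 5.898583772451879e-09 1.9581255296542192e-08 elbow [0.44 0.05 0.71]
(0.52, 0.17, 0.08, 101) [-0.2   0.85 -0.35  1.91  0.58  0.48  0.7 ] 3.2132119708970854e-09 3.170361094070793e-08 elbow [0.42 0.04 0.73]
19
[[[0.043, -0.006, -0.001], -0.058], [[0.086, -0.012, -0.002], -0.116], [[0.129, -0.018, -0.003], -0.175], [[0.175, -0.009, -0.001], -0.233], [[0.221, -0.0, 0.002], -0.291], [[0.266, 0.008, 0.004], -0.349], [[0.302, 0.022, 0.012], -0.393], [[0.339, 0.035, 0.02], -0.436], [[0.375, 0.049, 0.029], -0.48], [[0.411, 0.063, 0.037], -0.524], [[0.447, 0.076, 0.045], -0.567], [[0.48, 0.103, 0.055], -0.611], [[0.513, 0.13, 0.065], -0.654], [[0.546, 0.156, 0.075], -0.698], [[0.579, 0.183, 0.086], -0.742], [[0.593, 0.217, 0.092], -0.777], [[0.606, 0.251, 0.099], -0.812], [[0.62, 0.284, 0.106], -0.846], [[0.633, 0.318, 0.113], -0.881]]
```

Request:
{"name": "jog_arm", "arguments": {
  "rows": [
    [[0.045,-0.005,0],-0.06],
    [[0.085,-0.01,0],-0.115],
    [[0.13,-0.02,0],-0.175],
    [[0.175,-0.01,0],-0.235],
    [[0.22,0,0],-0.29],
    [[0.265,0.01,0.005],-0.35],
    [[0.3,0.02,0.01],-0.395],
    [[0.34,0.035,0.02],-0.435],
    [[0.375,0.05,0.03],-0.48],
    [[0.41,0.065,0.035],-0.525],
    [[0.445,0.075,0.045],-0.565]
  ]
}}

```text
clock: 3.7
tool_pos: [0.3273, 0.1318, 0.246]
eef_rot: [0.267, 0.964, 0.004, -0.004]
contact_force: [-0.3, -0.5, 0.5]
opening: 1.001
```

```bash
python3 - <<'E'
from ik import *
from h import rows
np.set_printoptions(precision=3,suppress=True)
s=get_state(); q=s["q"]; print(q,s["tool_pos"],s["eef_rot"],s["contact_force"]); A=Rz(-q[0])@Ry(q[1]); print(np.array([0,0,.358])+A@[0,-.05,.564])
M=R.from_quat(s["eef_rot"]).as_matrix(); y0=np.degrees(np.arctan2(M[1,1],M[0,1])); print("yaw",y0)
rows([(.40,.22,.22,13),(.46,.27,.20,24),(.525,.27,.17,95.2-y0)],.037)
E
```

```text
[-0.216  0.362 -0.395  2.303  0.254  0.516  0.22 ] [0.327 0.132 0.246] [ 0.267  0.964  0.004 -0.004] [-0.325 -0.468  0.473]
[ 0.206 -0.006  0.886]
yaw 59.01060119395477
9
[[[-0.006, 0.038, 0.009], -0.028], [[-0.011, 0.075, 0.018], -0.057], [[-0.017, 0.113, 0.027], -0.085], [[-0.023, 0.15, 0.035], -0.113], [[-0.034, 0.183, 0.044], -0.145], [[-0.046, 0.216, 0.053], -0.177], [[-0.058, 0.249, 0.062], -0.209], [[-0.095, 0.271, 0.082], -0.263], [[-0.132, 0.293, 0.102], -0.316]]
```

Request:
{"name": "jog_arm", "arguments": {
  "rows": [
    [[-0.005,0.04,0.01],-0.03],
    [[-0.01,0.075,0.02],-0.055],
    [[-0.015,0.115,0.025],-0.085],
    [[-0.025,0.15,0.035],-0.115],
    [[-0.035,0.185,0.045],-0.145],
    [[-0.045,0.215,0.055],-0.175],
    [[-0.06,0.25,0.06],-0.21],
    [[-0.095,0.27,0.08],-0.265],
    [[-0.13,0.295,0.1],-0.315],
    [[-0.13,0.295,0.1],-0.315]
  ]
}}

```text
clock: 4.53
tool_pos: [0.5288, 0.2672, 0.1672]
eef_rot: [-0.041, 0.999, 0.004, -0.003]
contact_force: [0.1, 0.3, -0.5]
opening: 1.0
```

```bash
python3 - <<'E'
from h import *
for n in ("scene","top","wrist"):
    cv2.imwrite(f"pics/{n}2.png",snapshot(n)[:,:,::-1])
a=cv2.imread("pics/scene2.png"); cv2.imwrite("pics/s2c.png",cv2.resize(a[20:220,220:420],None,fx=3,fy=3,interpolation=cv2.INTER_CUBIC))
a=cv2.imread("pics/top2.png"); cv2.imwrite("pics/t2c.png",cv2.resize(a[100:300,200:440],None,fx=3,fy=3,interpolation=cv2.INTER_CUBIC))
for t in ("riser","far_bar_face","near_bar_face"):
    for n in ("scene","wrist"): print(t,n,[(m["p"],m["pixel"]) for m in mark_of(t,n)][:3])
s=get_state();print(s["q"].round(2),s["tool_pos"],s["eef_rot"])
E
```

```text
riser scene [(0.92, [257.2, 278.6])]
riser wrist [(0.84, [209.5, 121.8])]
far_bar_face scene [(0.45, [215.0, 303.0])]
far_bar_face wrist []
near_bar_face scene []
near_bar_face wrist [(0.73, [201.3, 31.3])]
[-0.26  0.77 -0.5   1.73  0.48  0.77  0.66] [0.52302507 0.26992277 0.17170716] [-0.04299503  0.99905777  0.00499648 -0.00316871]
```

View pics/s2c.png

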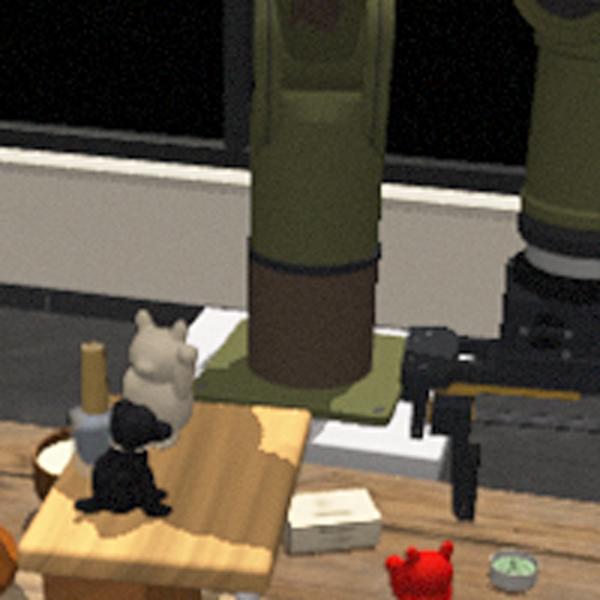

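View pics/t2c.png

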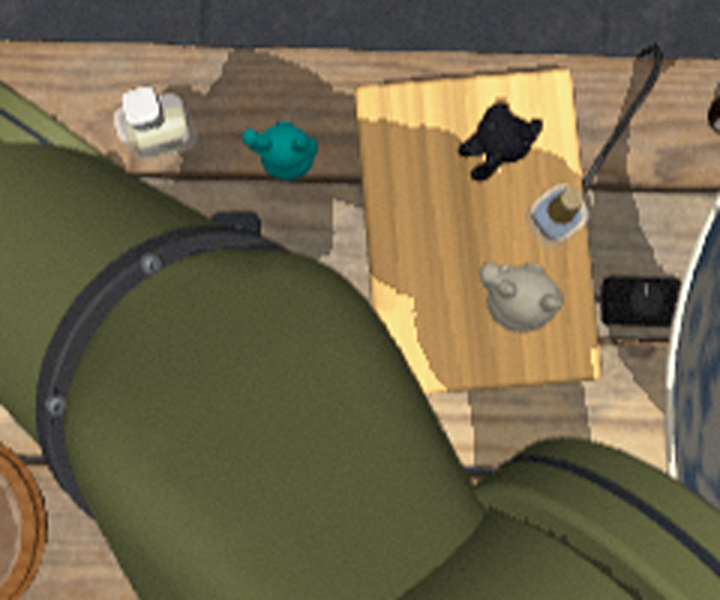

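View pics/wrist2.png

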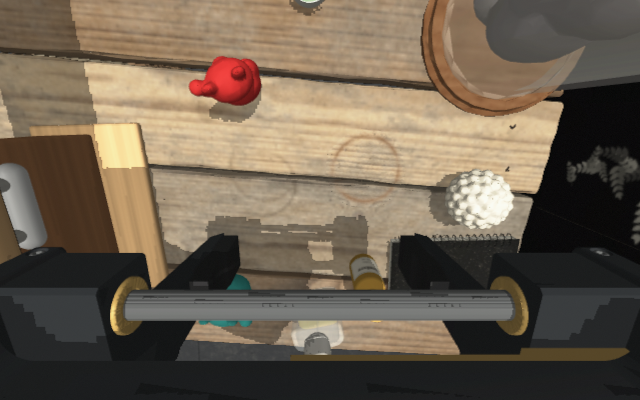

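```bash
python3 - <<'E'
from h import *
s=get_state(); M=R.from_quat(s["eef_rot"]).as_matrix();p=s["tool_pos"]
a=cv2.imread("pics/scene2.png"); f=4; ox,oy=340,80
im=cv2.resize(a[oy:oy+130,ox:ox+190],None,fx=f,fy=f,interpolation=cv2.INTER_CUBIC)
cs=cam("scene")
def P(v): r,c=proj("scene",p+M@np.array(v),cs); return (int((c-ox)*f),int((r-oy)*f))
cols=[(0,0,255),(0,255,255),(0,255,0),(255,255,0),(255,0,255)]
for k,h in enumerate((.042,.062,.082,.102,.122)):
    pts=[P((x,y,-h)) for x,y in ((.0375,.0935),(.0375,-.0935),(-.0375,-.0935),(-.0375,.0935))]
    cv2.polylines(im,[np.array(pts)],True,cols[k],1)
for y in (.05,-.05):
    cv2.line(im,P((0,y,.022)),P((0,y,-.04)),(255,255,255),1)
cv2.imwrite("pics/ov2.png",im)
print(R.from_matrix(M).as_matrix().round(3))
E
```

```text
[[-0.996 -0.086 -0.007]
 [-0.086  0.996  0.01 ]
 [ 0.006  0.01  -1.   ]]
```

View pics/ov2.png

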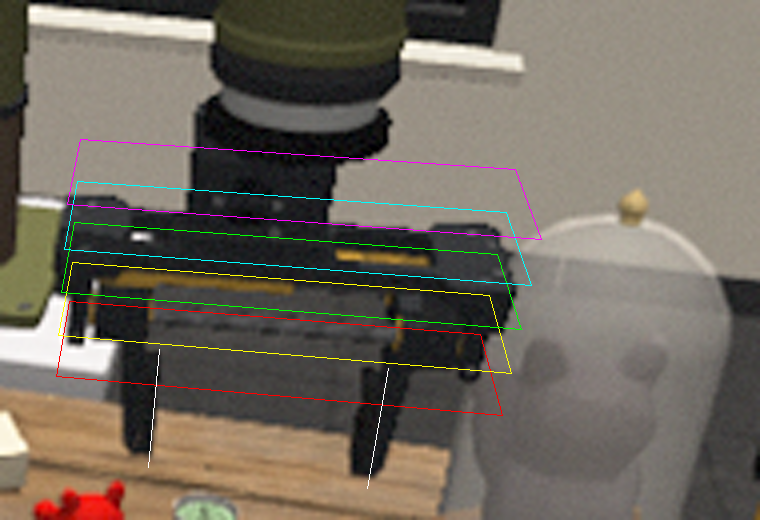

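```bash
python3 - <<'E'
from h import *
cw=cam("wrist")
print("near bar face",onz("wrist",201.3,31.3,.144,cw), "riser origin",onz("wrist",209.5,121.8,0,cw),onz("scene",257.2,278.6,0),"far?",onz("scene",215,303,.144))
a=cv2.imread("pics/wrist2.png"); cv2.imwrite("pics/w2c.png",cv2.resize(a[110:400,0:200],None,fx=2.8,fy=2.0,interpolation=cv2.INTER_CUBIC))
# edges of board from top
for n,pts in dict(top=((129,320),(232,327))).items():
    for q in pts: print(onz(n,*q,.19))
E
```

```text
near bar face [0.51713796 0.09381305 0.144     ] riser origin [0.57388904 0.05187664 0.        ] [0.57086254 0.03906263 0.        ] far? [0.61652434 0.10192329 0.144     ]
[0.66248041 0.12314595 0.19      ]
[0.46639307 0.10409864 0.19      ]
```

View pics/w2c.png

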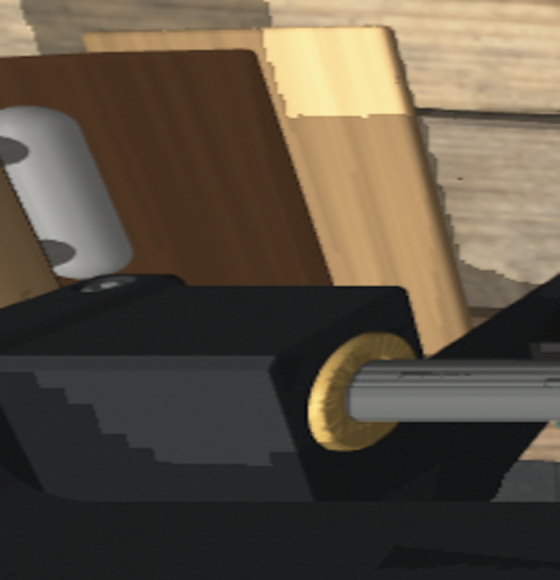

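```bash
python3 - <<'E'
from h import *
rows([(.51,.25,.10,0),(.506,.225,.04,0)],.038)
E
```

```text
4
[[[0.01, -0.013, 0.048], -0.0], [[0.019, -0.026, 0.095], -0.0], [[0.023, -0.043, 0.135], -0.0], [[0.027, -0.06, 0.175], -0.0]]
```

Request:
{"name": "jog_arm", "arguments": {
  "rows": [
    [[0.01,-0.013,0.05],0],
    [[0.02,-0.026,0.095],0],
    [[0.023,-0.043,0.135],0],
    [[0.027,-0.06,0.175],0],
    [[0.027,-0.06,0.175],0],
    [[0.027,-0.06,0.175],0]
  ],
  "gripper": 0,
  "newtons": 10
}}

```text
clock: 5.48
tool_pos: [0.5054, 0.2239, 0.039]
eef_rot: [-0.042, 0.999, 0.004, -0.005]
contact_force: [0.3, 0.4, 0.4]
opening: 0.567
```

```bash
cat > ov.py <<'E'
from h import *
import sys
def ov(tag,ox,oy,w,hh,f=4,hs=(.042,.062,.082,.102,.122)):
    s=get_state(); M=R.from_quat(s["eef_rot"]).as_matrix();p=s["tool_pos"]
    a=snapshot("scene")[:,:,::-1].copy(); cv2.imwrite(f"pics/scene{tag}.png",a); cv2.imwrite(f"pics/wrist{tag}.png",snapshot("wrist")[:,:,::-1])
    im=cv2.resize(a[oy:oy+hh,ox:ox+w],None,fx=f,fy=f,interpolation=cv2.INTER_CUBIC); cv2.imwrite(f"pics/raw{tag}.png",im)
    cs=cam("scene")
    def P(v): r,c=proj("scene",p+M@np.array(v),cs); return (int((c-ox)*f),int((r-oy)*f))
    cols=[(0,0,255),(0,255,255),(0,255,0),(255,255,0),(255,0,255)]
    for k,h in enumerate(hs):
        pts=[P((x,y,-h)) for x,y in ((.0375,.0935),(.0375,-.0935),(-.0375,-.0935),(-.0375,.0935))]
        cv2.polylines(im,[np.array(pts)],True,cols[k],1)
    cv2.imwrite(f"pics/ov{tag}.png",im); print(p,s["eef_rot"],s["q"].round(2),s["opening"],s["clock"])
E
python3 -c "
from ov import *
ov('3',290,90,200,150)"
```

```text
[0.50541925 0.22385345 0.03904881] [-0.04243865  0.99907996  0.00418106 -0.00455084] [-0.3   0.93 -0.33  1.9   0.65  0.42  0.54] 0.5673901353936146 5.4833
```

View pics/ov3.png

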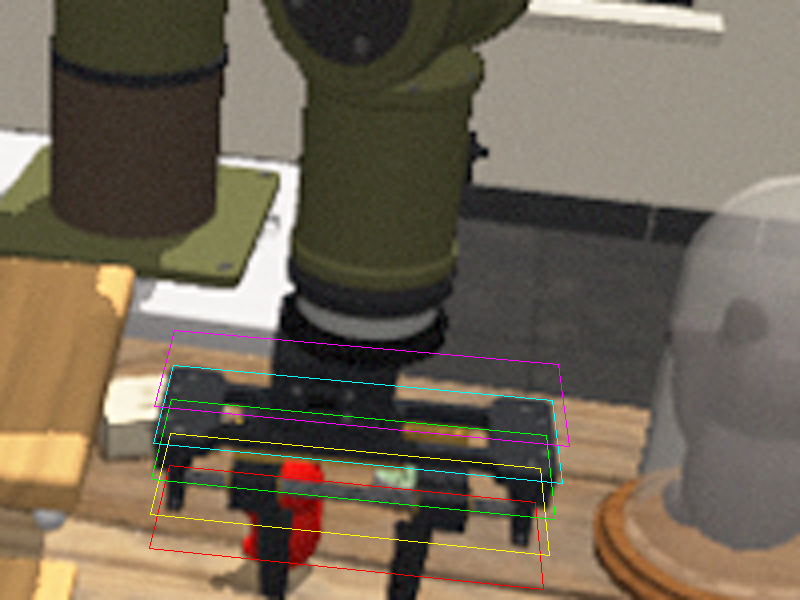

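View pics/raw3.png

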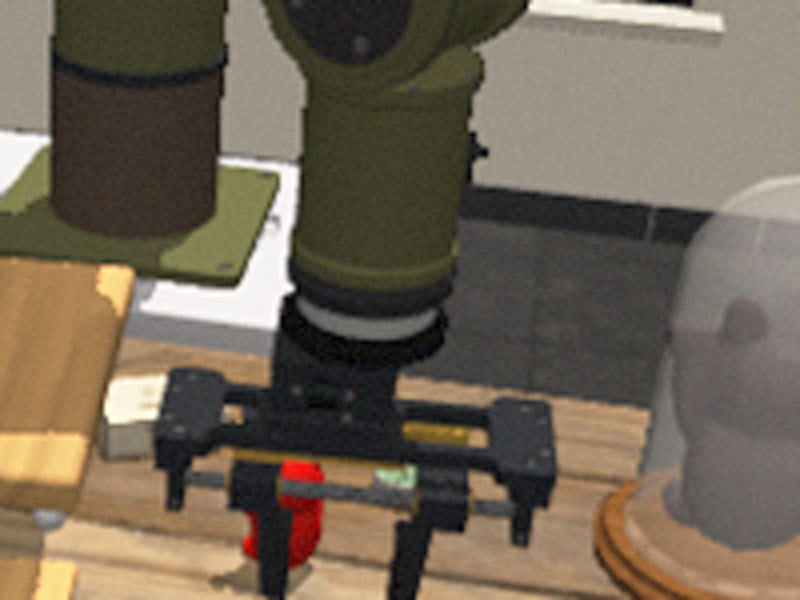

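View pics/wrist3.png

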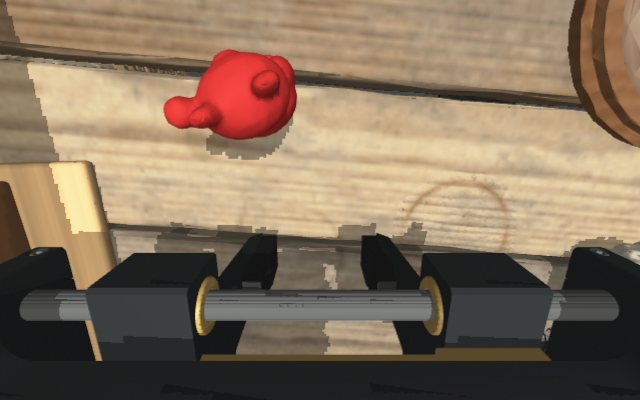

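```bash
python3 - <<'E'
from h import *
rows([(.506,.219,.033,0),(.510,.174,.033,0)],.012)
E
```

```text
5
[[[0.002, -0.01, 0.011], -0.0], [[0.002, -0.025, 0.011], -0.0], [[0.002, -0.04, 0.01], -0.0], [[0.002, -0.055, 0.01], -0.0], [[0.002, -0.07, 0.01], -0.0]]
```

Request:
{"name": "jog_arm", "arguments": {
  "rows": [
    [[0.002,-0.01,0.008],0],
    [[0.002,-0.025,0.008],0],
    [[0.002,-0.04,0.008],0],
    [[0.002,-0.055,0.008],0],
    [[0.002,-0.068,0.008],0],
    [[0.002,-0.068,0.008],0]
  ]
}}

```text
clock: 6.08
tool_pos: [0.5094, 0.1691, 0.0329]
eef_rot: [-0.04, 0.999, 0.003, -0.004]
contact_force: [-0.6, -1.3, 0.0]
opening: 0.024
```

```bash
python3 -c "
from ov import *
ov('4',250,90,200,150)
print(get_state()['contact_force'])
for n in ('wrist','scene'):
  for t in ('near_bar_face','far_bar_face'): print(n,t,mark_of(t,n))"
```

```text
[0.50938818 0.16912157 0.03286516] [-0.04042903  0.99917004  0.00321118 -0.00379573] [-0.22  0.93 -0.31  1.95  0.7   0.37  0.58] 0.024488395550967688 6.0833
[0.5861007  0.44367077 0.74025624]
wrist near_bar_face []
wrist far_bar_face []
scene near_bar_face []
scene far_bar_face [{'pixel': [189.9, 262.5], 'p': 0.45}, {'pixel': [217.7, 302.2], 'p': 0.38}]
```

View pics/raw4.png

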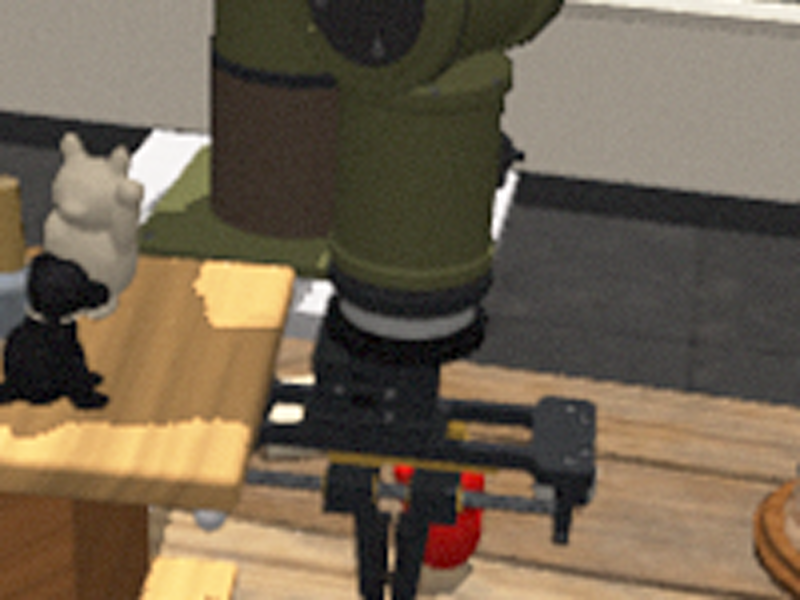

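View pics/wrist4.png

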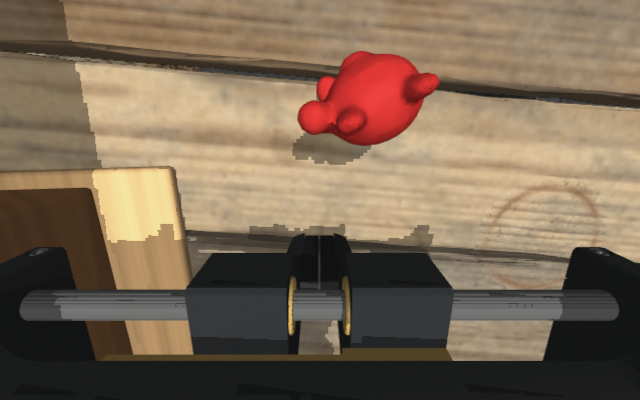

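Request:
{"name": "jog_arm", "arguments": {
  "rows": [
    [[0,0.004,-0.006],0],
    [[0,0.004,-0.011],0],
    [[0,0.004,-0.014],0],
    [[0,0.004,-0.016],0],
    [[0,0.004,-0.016],0]
  ]
}}

```text
clock: 6.8
tool_pos: [0.5088, 0.1767, 0.0452]
eef_rot: [-0.043, 0.999, 0.005, -0.003]
contact_force: [-0.5, 0.8, -0.6]
opening: 0.006
```

Request:
{"name": "jog_arm", "arguments": {
  "rows": [
    [[0,-0.005,0],0],
    [[0,-0.005,-0.002],0],
    [[0,-0.005,-0.004],0],
    [[0,-0.005,-0.006],0],
    [[0,-0.005,-0.006],0]
  ]
}}

```text
clock: 7.22
tool_pos: [0.509, 0.1715, 0.0475]
eef_rot: [-0.042, 0.999, 0.005, -0.004]
contact_force: [3.6, -1.1, -21.9]
opening: 0.002
```

```bash
python3 -c "
from ov import *
ov('5',200,90,200,150)
s=get_state();print(s['tool_pos'],s['contact_force'],s['moment'])"
```

```text
[0.5090256  0.17150898 0.04745555] [-0.04220652  0.99908726  0.00487984 -0.00440902] [-0.2   0.9  -0.34  1.95  0.68  0.41  0.6 ] 0.0024332738962125028 7.2167
[0.50899575 0.17146545 0.04745024] [  5.03413298  -3.12028329 -25.60608141] [ 1.59796918 -0.61436304  0.32253868]
```

View pics/raw5.png

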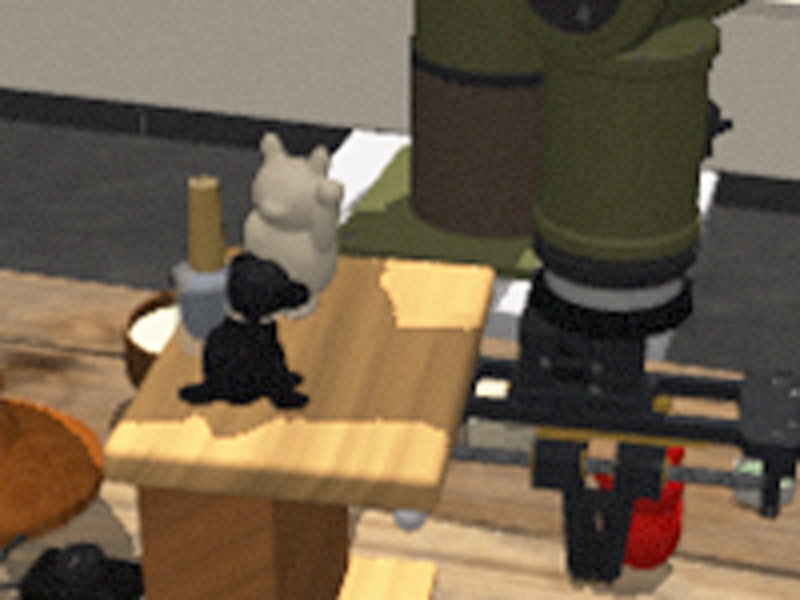

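```bash
python3 - <<'E'
from h import *
rows([(.509,.1725,.034,0),(.505,.24,.034,0),(.51,.27,.10,0),(.523,.27,.17,0)],.037)
E
```

```text
7
[[[-0.0, 0.001, 0.018], -0.0], [[-0.001, 0.046, 0.018], -0.0], [[-0.003, 0.091, 0.019], -0.0], [[-0.007, 0.111, -0.025], -0.0], [[-0.012, 0.131, -0.069], -0.0], [[-0.02, 0.131, -0.116], -0.0], [[-0.028, 0.131, -0.162], -0.0]]
```

Request:
{"name": "jog_arm", "arguments": {
  "rows": [
    [[0,0.001,0.01],0],
    [[0,0.001,0.021],0],
    [[0,0.001,0.021],0],
    [[0,0.035,0.021],0],
    [[0,0.08,0.021],0],
    [[-0.003,0.1,0],0],
    [[-0.01,0.131,-0.04],0],
    [[-0.02,0.131,-0.085],0],
    [[-0.025,0.131,-0.13],0],
    [[-0.028,0.131,-0.162],0],
    [[-0.028,0.131,-0.162],0],
    [[-0.028,0.131,-0.162],0]
  ]
}}

```text
clock: 8.32
tool_pos: [0.5232, 0.2717, 0.1735]
eef_rot: [-0.043, 0.999, 0.006, -0.002]
contact_force: [0.5, -0.3, -0.4]
opening: 0.009
```

```bash
python3 - <<'E'
from h import *
s=get_state(); print(s["tool_pos"],s["eef_rot"],s["contact_force"],s["clock"])
cw=cam("wrist"); im=snapshot("wrist")[:,:,::-1]; cv2.imwrite("pics/wrist6.png",im)
cv2.imwrite("pics/w6c.png",cv2.resize(im[110:300,0:200],None,fx=3,fy=3,interpolation=cv2.INTER_CUBIC))
print(mark_of("near_bar_face","wrist"))
from scipy.spatial.transform import Rotation
for z in (.144,.152): print(z,proj("wrist",[.5171,.0938,z],cw))
E
```

```text
[0.52318534 0.27166625 0.17346359] [-0.04264126  0.99907312  0.00552414 -0.00202451] [ 0.54639456 -0.27180576 -0.37971904] 8.3167
[{'pixel': [200.4, 22.1], 'p': 0.73}]
0.144 (np.float64(200.14027071942903), np.float64(30.605043018769514))
0.152 (np.float64(204.0416449016059), np.float64(17.832272643306286))
```

View pics/w6c.png

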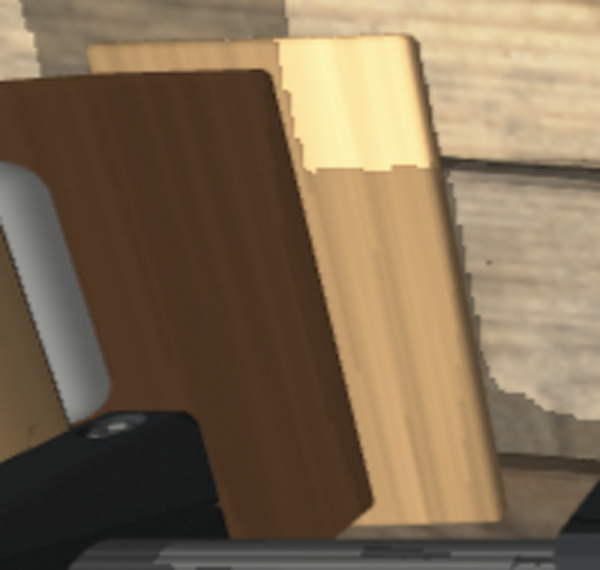

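```bash
python3 - <<'E'
from h import *
K=camera_model("wrist")
def mk(p,e):
    T=np.eye(4);T[:3,:3]=R.from_quat(e).as_matrix();T[:3,3]=p; return K["mtx"],T@K["T_tool_cam"]
W={"2":mk([.52302507,.26992277,.17170716],[-0.04299503,0.99905777,0.00499648,-0.00316871]),
   "6":mk([.52318534,.27166625,.17346359],[-0.04264126,0.99907312,0.00552414,-0.00202451])}
for k in W:
    g=cv2.cvtColor(cv2.imread(f"pics/wrist{k}.png"),cv2.COLOR_BGR2GRAY)
    for r in (190,200,210,220,230): print(k,r,g[r,0:60].tolist())
# prediction
th=np.radians(4.8); u=np.array([np.cos(th),np.sin(th),0]); n=np.array([np.sin(th),-np.cos(th),0]) # n inward
bar=np.array([.517,.0938,0])
for k,c in W.items():
    def colat(fn,row):
        s=np.linspace(-.06,.06,601); rc=np.array([proj("wrist",fn(t),c) for t in s]); o=rc[:,0].argsort(); return np.interp(row,rc[o,0],rc[o,1])
    for row in (200,210,220):
        out=[]
        for q in (0,.004,.006,.008):
            cc=[colat(lambda t:bar+u*t+np.array([0,0,.151+q])+.007*(-n*np.cos(a)+np.array([0,0,1])*np.sin(a)),row) for a in np.linspace(-np.pi,np.pi,24,endpoint=False)]
            out.append((round(max(cc),1),round(min(cc),1)))
        e=colat(lambda t:bar-n*.016+u*t+np.array([0,0,.172]),row)
        print(k,row,"board bottom edge",round(e,1),"bar (outer,inner) for q 0,4,6,8:",out)
E
```

```text
2 190 [45, 69, 76, 76, 75, 79, 85, 123, 161, 168, 164, 161, 157, 153, 149, 147, 144, 141, 138, 135, 130, 124, 119, 114, 109, 104, 99, 96, 93, 90, 89, 87, 87, 75, 61, 56, 56, 57, 58, 57, 57, 57, 56, 55, 54, 55, 55, 56, 55, 54, 53, 53, 53, 52, 53, 53, 52, 53, 52, 53]
2 200 [71, 70, 69, 81, 153, 171, 171, 172, 177, 178, 176, 174, 170, 165, 161, 157, 153, 150, 147, 144, 141, 138, 135, 130, 125, 120, 115, 110, 106, 101, 96, 93, 90, 88, 87, 87, 76, 60, 56, 56, 57, 58, 58, 58, 57, 55, 55, 53, 54, 55, 56, 55, 53, 52, 53, 52, 52, 53, 53, 52]
2 210 [74, 74, 73, 71, 70, 70, 52, 137, 168, 171, 171, 175, 177, 176, 174, 170, 166, 161, 158, 155, 151, 149, 145, 142, 139, 137, 131, 126, 121, 116, 111, 106, 101, 97, 93, 90, 88, 87, 87, 76, 61, 57, 57, 57, 58, 57, 58, 57, 56, 55, 54, 54, 55, 55, 55, 53, 53, 53, 53, 52]
2 220 [77, 77, 76, 76, 75, 74, 72, 71, 70, 62, 77, 152, 171, 171, 174, 176, 176, 174, 171, 166, 163, 160, 155, 152, 149, 146, 143, 140, 136, 133, 127, 122, 117, 111, 106, 102, 97, 93, 91, 88, 87, 87, 78, 63, 57, 57, 57, 58, 56, 58, 58, 56, 55, 54, 54, 55, 54, 55, 53, 51]
2 230 [78, 78, 7
[... 2134 characters left out ...]
 np.float64(-5.3)), (np.float64(27.6), np.float64(-9.6))]
6 200 board bottom edge 6.4 bar (outer,inner) for q 0,4,6,8: [(np.float64(35.4), np.float64(0.4)), (np.float64(28.6), np.float64(-7.7)), (np.float64(25.1), np.float64(-11.9)), (np.float64(21.5), np.float64(-16.2))]
6 210 board bottom edge 9.5 bar (outer,inner) for q 0,4,6,8: [(np.float64(38.2), np.float64(3.6)), (np.float64(31.5), np.float64(-4.4)), (np.float64(28.0), np.float64(-8.6)), (np.float64(24.5), np.float64(-12.8))]
6 220 board bottom edge 12.7 bar (outer,inner) for q 0,4,6,8: [(np.float64(41.0), np.float64(6.8)), (np.float64(34.4), np.float64(-1.1)), (np.float64(31.0), np.float64(-5.3)), (np.float64(27.4), np.float64(-9.5))]
```

```bash
python3 - <<'E'
from h import *
a=snapshot("scene")[:,:,::-1]; cv2.imwrite("pics/scene7.png",a)
for t in ("cat","dog","far_bar_face"): print(t,[(m["p"],m["pixel"]) for m in mark_of(t,"scene")])
b=cv2.imread("pics/scene0.png"); cv2.imwrite("pics/cmp.png",np.hstack([cv2.resize(x[110:310,200:400],None,fx=2,fy=2,interpolation=cv2.INTER_CUBIC) for x in (b,a)]))
print(get_state()["contact_force"],get_state()["clock"])
E
```

```text
cat [(0.95, [298.6, 337.0]), (0.69, [226.7, 357.1]), (0.6, [162.7, 273.6])]
dog []
far_bar_face [(0.44, [217.0, 303.4])]
[ 0.01806611  0.20107929 -0.26404865] 8.6167
```

View pics/cmp.png

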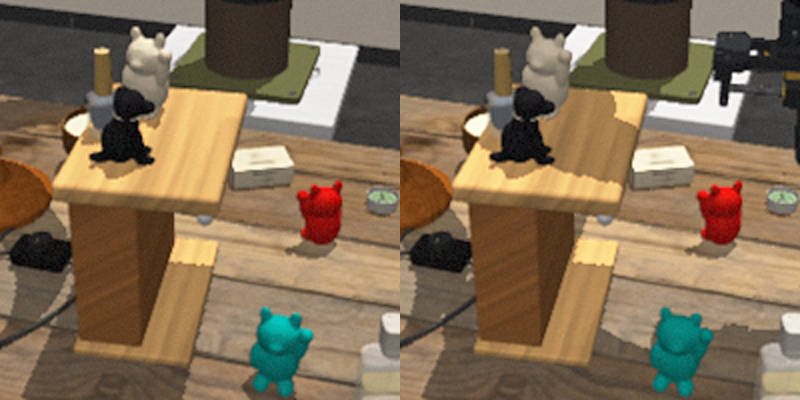

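```bash
python3 -c "
from plant import workorder
print(workorder.finish_job())"
```

```text
the job is handed in; nothing more can be done
None
```

The switch bar in front of the pale cat (the near bar) is now up against its stop, and the job was handed in at about 8.6 s.

**How I pushed it:** The moves only allow a turn about the tool's own axis, so I could not lean the fingers 45 degrees. Instead I kept the gripper upright with the fingers shut. I slid the flat top of the gripper body's end bracket under the lip beneath the bar, lifted, lowered and backed out. The gripper body therefore did the pressing, at a highest reading of about 26 N, against the 40 N limit.

**Last checks:**
- **Near bar:** wrist pictures before and after show it rose about 7.8 mm, give or take 0.3 mm. The push had also met a hard stop, at 22–26 N against the bar's 3 N friction. The network's mark alone suggested only about 5 mm, which disagrees. I trust the edge measurement and the force more.
- **The light:** I saw no lamp light up in the pictures, so I have no direct proof that it is on.
- **Far bar:** its mark in the scene camera moved only about 2 pixels, and the gripper stayed about 5 cm away from it.
- **Cat and dog:** both stand where they were in the before-and-after picture. The network did not find the dog in the last picture, but it is plainly there.
- **Robot:** it is clear of everything, with a contact reading of about 0.3 N.

**Side effect:** the red look-alike figure seems to have been brushed and turned on its spot. It still stands in about the same place.

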